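# Release a ratchet clamp by flipping its pawl

## Task

The brown timber block is done with its clamp. On the clamp that holds it, flip the red ratchet lever over, away from the fence, so that it stays tipped back, then slide the blue jaw with the black knob fully back, away from the block. Leave the block lying where it is, and leave the other clamp, with the brass bar, shut.

Things in the scene. Friction and masses are not known exactly. Their poses are not given: they have to be found in the camera images.
- wood_clamp: The ratchet clamp that holds the timber block: plywood base 240 x 120 x 12 mm, fixed. Origin: on the table under the base, which spans x -125 to 115, y -60 to 60 mm. Wooden fence 42 mm high across the +x end, away from the robot; the blue jaw slides along x and opens in -x, towards the robot. Pawl and toothed rack run along y = -45 mm; the jaw's knob is at y = +30 mm.
- wood_pawl_grip (a point): Centre of the red cross-bar (32 mm along y, 18 mm thick) on top of that clamp's pawl lever, 55 mm from the pivot at x -58, y -45, z 40 mm of the clamp. Shut, it leans 15 to 30 deg to the fence (bar near x -40 to -30, z 88 to 93 mm); flipped, 45 deg the other way (x -97, z 79 mm). Top-heavy: falls to the side it leans to; a push under 1 N in the clamp's -x moves it.
- wood_pawl (a joint): Pawl of that clamp, rad: 0 to about 0.3 = tip down in the teeth (the jaw cannot open more than one 8 mm tooth), 1.31 = flipped right back, tip clear of the teeth; upright at 0.52, past which it falls back by itself.
- wood_jaw_knob (a point): Grip point on the upright black round knob (24 mm diameter) on the blue jaw of the timber block's clamp: on the knob's axis 64 mm above the table; the knob's top is at 77 mm, the top of the jaw below it at 38 mm. It lies 12 mm behind the jaw's face, at y = +30 mm in the clamp's frame, and moves with the jaw.
- wood_jaw (a joint): Opening of that clamp's jaw, m: about 0.013 at the start, against the block (up to 4 mm of play); grows as the jaw moves in the clamp's -x; 0.070 = fully back at its end stop. With the pawl flipped it slides freely, with about 2 N of friction.
- wood_block: Brown timber block 70 x 80 x 22 mm, loose, lying on the base between the fence and the jaw of its clamp, its 80 mm side along the clamp's x, top 34 mm above the table. Origin: centre of its underside.
- brass_bar: Yellow brass bar 18 x 76 x 18 mm, loose, lying lengthwise between fence and jaw of the other, identical clamp, to be left alone. Origin: centre of its underside.
- brass_jaw (a joint): Jaw opening of the other clamp (m, as for wood_jaw); stays shut, below about 0.016.
- brass_pawl (a joint): Pawl of the other clamp (rad, as for wood_pawl); stays down, below about 0.3.

How it is judged (in metres and radians):
On the way:
1. the pawl on the timber block's clamp is flipped back while its jaw is still shut (value of joint wood_pawl above 0.9 rad and value of joint wood_jaw below 0.03 m), for 0.2 s.
At the end, for the whole second after the job is handed in: The timber block's jaw is fully back (within 12 mm of its end stop) and at rest, its pawl stays flipped back (past 0.9 rad of 1.31), the block lies flat within 20 mm of where it was, and the brass bar's clamp is still shut with its pawl down (value of joint wood_jaw above 0.058 m and value of joint wood_pawl above 0.9 rad and velocity of joint wood_jaw below 0.01 m/s and distance of wood_block from where it was at the start of the episode below 0.02 m and angle between wood_block's own z axis and vertical below 0.17 rad and value of joint brass_jaw below 0.025 m and value of joint brass_pawl below 0.52 rad); the robot touches nothing.
It fails at once if the clamp with the brass bar is released or opened (value of joint brass_pawl above 0.52 rad or value of joint brass_jaw above 0.025 m).
It fails at once if the timber block is knocked out of place (distance of wood_block from where it was at the start of the episode above 0.025 m).
It fails at once if the brass bar is knocked out of place (distance of brass_bar from where it was at the start of the episode above 0.02 m).
It also fails if it takes over 38 s, if anything falls off the work surface, if the arm or the gripper's body presses on something with over 40 N, if the wrist force passes 120 N, or if a joint passes its speed limit or range.

## Robot

A 6-joint arm with a two-finger parallel gripper is mounted at the origin on a cart in front of the work surface, level with it; the furniture and walls round the work are solid. World frame = base frame: x ahead of the robot, y to its left, z up, the work surface at z = 0. Lengths are in m, angles in degrees, forces in N, time in s.
With the tool pointing down it reaches from about 0.3 to 0.75 m from the base axis. Payload 8.5 kg.
Tool frame: the origin (TCP) lies at the very end of the fingers, on their centre line; the grasp point (between the pads) lies 19 mm behind it; z points along the fingers, y is the line along which they close (so a half turn about z gives the same grasp; the last joint's range is limited). The gripper opens to 85 mm and grips with 20 to 120 N. Pads are 22 mm wide; open, the fingers measure 114 mm over their backs; the gripper's body (76 mm by 85 mm) begins 54 mm behind the grasp point. The pads swing forward as they close: fully open they stand 13 mm farther back than shut.
Start: joints at [60.659, 21.807, 74.336, -0, 83.858, -12.336], TCP at [0.161, 0.526, 0.231] pointing down, gripper open.
Joint ranges: [-178.18, 178.18], [-50.72, 133.34], [12.68, 142.11], [-81.47, 261.47], [9.98, 163.14], [-165.26, 165.26]. Speed limits (degrees/s): [136.94, 136.94, 180, 180, 180, 180].

## Interface

Orientations are given as a 3x3 rotation matrix whose columns are the frame's x, y, z axes.
In Python, from rig import env gives the robot as it stands.
- The arm moves only by the tool move_arm, never from a script. Its argument "plan" is a list of rows, each a list of 7 numbers: the turn, a rotation vector about the tool's x, y, z in degrees, then the shift along the tool's x, y, z in cm, then the gripper command: -1 is shut, 1 is fully open, values between are in proportion. In form: [[ax, ay, az, tx, ty, tz, jaw], ...]. A call has 1 to 5 rows; each row is the pose to reach, as a shift and turn from the pose commanded when the call began, along the tool's axes at that moment; what a row does not reach only later rows make up. A row lasts 1/10 s, in which the tool goes at most 50 mm and 8.59 degrees, less where a joint would pass 70% of its speed; a pose out of reach is approached as far as the arm can. A call with a gripper value outside its range is refused whole. The fingers move at their own pace and stop on an object; "squeeze" is the grip in N (left out, the last holds). Time passes only in rows, so rows that repeat a pose let the fingers close. It gives the time, the measured TCP pose, the force, the opening and the grip force at its end, in the units of the state.
- env.observe(): the state, without advancing time (a new reading comes with each control period).
- env.get_image(name): name is "side" or "top" or "wrist"; returns a dict with "color" (384x512x3 uint8, red, green, blue), "fov_y" (degrees; the focal length in pixels is half the picture's height over the tangent of half this angle, whatever the lens; pixels are square), "cx", "cy" (the principal point, pixels), "distortion" ([k1, k2, p1, p2, k3] as OpenCV has them; the pictures are not rectified), "R" (3x3) and "t" (3): a world point X has camera coordinates R X + t. Camera axes: x right, y down, z forward; pixel columns grow to the right and rows downward; lengths in m; the calibration is good to about 2 mm. A picture is of the moment at which its call begins. There is no depth.
- env.close_job(): hands the job in; it is judged then, once.
Trained networks look in a picture, given as the dict that the camera call returned (one of the last four; its "shot" number tells which), for a name from the list of things; names that differ only in an ending like _2 or _b are one class to them, and where a whole thing is asked for, a point or a joint stands for the part that bears it (a point fixed in the world has none). Each returns a list of dicts, best first, with "conf" (0 to 1); they miss things now and then, are a little off and sometimes report something else, mostly with a low value. They report only what shows in the picture. A call takes as long as a camera call.
- env.outline_of(target, picture): "mask" (384x512 bool, what is visible of it) and "bbox" ([centre column, centre row, width, height] in pixels, round what is visible of it).
- env.tip_of(target, picture): "pixel" ([column, row] in pixels: a listed point, or the origin of a listed thing).
The state is a dict: "time_s": time; "q": joint angles; "qvel": joint speeds; "joint_efforts": joint torques, N m; "position": TCP position; "tool_rot": TCP orientation; "ft_force": force on the tool from outside, world axes, zero at the start; "wrist_torque": the same for the moment, N m; "grip_width": finger opening in m; "gripper_force": force on a finger pad.
Only numpy, scipy, OpenCV 4.12 (cv2) and the standard library are available. Lean on these libraries where they do the work, as an engineer would, in place of code of your own. Each camera call takes 0.05 s, during which the arm holds its last target. There are 200 camera calls.

## Working session

There is one attempt and no reset: what is moved stays moved. The work goes in short steps, Python scripts to look and compute and a tool call to move; the robot and the scene stay as the last step left them, time stands still between calls to the robot, and variables do not carry over. Pictures are saved under pics/ and viewed, at most 10 in all, crops included, and the job is handed in when it is done.

Besides the shell and the picture viewer there is one more tool, called by a JSON object that holds its "fn" and its "kwargs", one argument or row to a line. move_arm: Moves the arm, as the interface text tells. Its arguments: {"type":"object","properties":{"plan":{"type":"array"},"squeeze":{"type":"number"}},"required":["plan"]}

```bash
mkdir -p pics; ls; cat > h.py <<'E'
import numpy as np, cv2
from rig import env
def K(p):
    f=192/np.tan(np.radians(p["fov_y"])/2); return np.array([[f,0,p["cx"]],[0,f,p["cy"]],[0,0,1.]])
def ray(p,px):
    u=cv2.undistortPoints(np.array([[px]],float),K(p),np.array(p["distortion"],float))[0,0]
    R=np.array(p["R"]);t=np.array(p["t"]); return -R.T@t, R.T@np.array([u[0],u[1],1])
def atz(p,px,z):
    o,d=ray(p,px); return o+d*(z-o[2])/d[2]
def tri(a,b):
    A=[];B=[]
    for p,px in(a,b):
        o,d=ray(p,px);d=d/np.linalg.norm(d);M=np.eye(3)-np.outer(d,d);A.append(M);B.append(M@o)
    X=np.linalg.solve(sum(A),sum(B))
    return X,[float(np.linalg.norm(M@X-b)) for M,b in zip(A,B)]
def proj(p,X):
    return cv2.projectPoints(np.array(X,float).reshape(-1,3),cv2.Rodrigues(np.array(p["R"]))[0],np.array(p["t"],float),K(p),np.array(p["distortion"],float))[0][:,0]
E
python3 - <<'E'
from h import *
np.set_printoptions(precision=3,suppress=True)
P={n:env.get_image(n) for n in("side","top")}
ims=[]
for n,p in P.items():
    im=p["color"][:,:,::-1].copy()
    cv2.imwrite(f"pics/{n}0.png",im)
    for t in("wood_clamp","wood_pawl_grip","wood_jaw_knob","wood_block","brass_bar"):
        for r in env.tip_of(t,p)[:3]:
            print(n,t,np.round(r["pixel"],1),round(r["conf"],2))
s=env.observe();print(s["time_s"],s["position"],s["tool_rot"],s["ft_force"])
E
```

```text
pics
side wood_clamp [250.7 159.8] 0.75
side wood_pawl_grip [266.6 135.1] 0.64
side wood_jaw_knob [243.5 152.9] 0.58
side wood_block [231.5 159.7] 0.97
side brass_bar [236.8 278.8] 0.92
top wood_clamp [327.6 171. ] 0.63
top wood_pawl_grip [350.9 192.5] 0.68
top wood_pawl_grip [329.7 174.1] 0.5
top wood_jaw_knob [320.1 171.3] 0.61
top wood_block [326.7 153.6] 0.97
top brass_bar [155.5 193.1] 0.74
0.6 [0.161 0.526 0.231] [[-0.956  0.292 -0.   ]
 [ 0.292  0.956 -0.   ]
 [ 0.    -0.    -1.   ]] [ 0.624  0.059 -0.395]
```

View pics/side0.png

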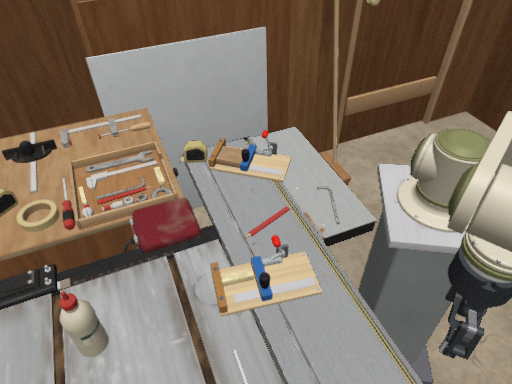

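View pics/top0.png

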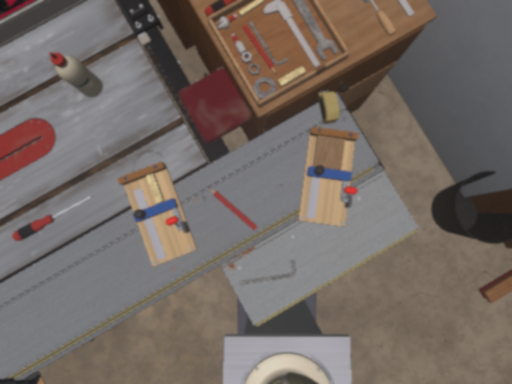

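The side view shows the wood clamp at about (250,160) with its red bar at (266,134). In the top view it is at about (328,175), with the red bar at (351,190) and the knob at (320,171). The fence points up in the image. The brass clamp is at (158,212) in the top view, well clear.

```bash
python3 - <<'E'
from h import *
from scipy.optimize import least_squares
np.set_printoptions(precision=4,suppress=True)
P={n:env.get_image(n) for n in("side","top")}
tp={n:{t:[(np.round(r["pixel"],1),r["conf"]) for r in env.tip_of(t,p)[:1]] for t in("wood_clamp","wood_pawl_grip","wood_jaw_knob","wood_block")} for n,p in P.items()}
for t in tp["top"]:
    if tp["top"][t] and tp["side"][t]:
        a=(P["side"],tp["side"][t][0][0]);b=(P["top"],tp["top"][t][0][0]);print(t,a[1],b[1],*tri(a,b))
for n,p in P.items():
    m=env.outline_of("wood_clamp",p)
    print(n,[(np.round(r["bbox"]),round(r["conf"],2),int(r["mask"].sum())) for r in m[:2]])
    r=m[0]; np.save(f"{n}_mask.npy",r["mask"])
p=P["top"]; print("fence top edge L,R",atz(p,[311,128],.042),atz(p,[357,133],.042)); print("base low corners",atz(p,[300,220],.012),atz(p,[343,226],.012))
im=[cv2.resize(P["top"]["color"][115:235,285:375,::-1],None,fx=5,fy=5,interpolation=2),cv2.resize(P["side"]["color"][120:190,195:300,::-1],None,fx=3.3,fy=3.3,interpolation=2)]
c=np.zeros((600,800,3),np.uint8);c[:,:450]=im[0];h,w=im[1].shape[:2];c[:h,452:452+w]=im[1][:,:348];cv2.imwrite("pics/crop1.png",c)
E
```

```text
wood_pawl_grip [266.5 133.2] [352.1 190.9] [ 0.5076 -0.1506  0.0894] [0.0014536067684492778, 0.0014536067684492787]
wood_jaw_knob [242.2 151.8] [316.3 171.6] [ 0.5641 -0.0689  0.0735] [0.0066272211846019145, 0.006627221184602133]
wood_block [231.8 161.3] [327.2 153.8] [ 0.6142 -0.1088  0.0008] [0.0010565582289625308, 0.0010565582289628612]
side [(array([252., 156.,  85.,  54.]), 0.76, 1945), (array([280., 247.,  18.,  24.]), 0.59, 161)]
top [(array([328., 174.,  57., 101.]), 0.81, 3594)]
fence top edge L,R [ 0.6735 -0.0619  0.042 ] [ 0.6603 -0.1777  0.042 ]
base low corners [ 0.4418 -0.0346  0.012 ] [ 0.4265 -0.1438  0.012 ]
```

View pics/crop1.png

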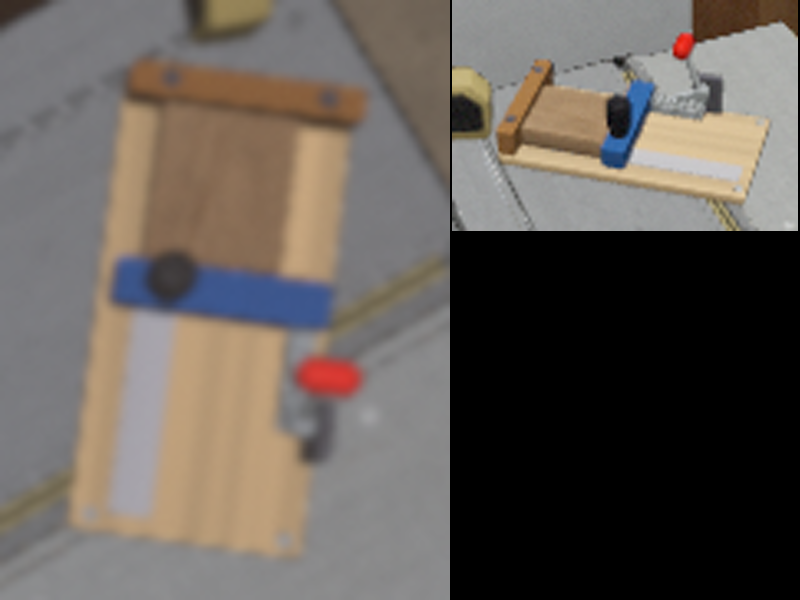

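```bash
cat > fit.py <<'E'
from h import *
from scipy.optimize import least_squares
np.set_printoptions(precision=4,suppress=True)
P={n:env.get_image(n) for n in("side","top")}
def W(v,q):
    c,s=np.cos(v[2]),np.sin(v[2]); return np.array([v[0]+c*q[0]-s*q[1],v[1]+s*q[0]+c*q[1],q[2]])
def bar(a): return [-.058+.055*np.sin(a),-.045,.04+.055*np.cos(a)]
obs=lambda v:[("top",[311.6,127],[.115,.06,.042]),("top",[358.4,133],[.115,-.06,.042]),("top",[299,220.6],[-.125,.06,.012]),("top",[345,226],[-.125,-.06,.012]),
("side",[283.8,180],[-.125,.06,.012]),("side",[290.8,156.4],[-.125,-.06,.012]),
("top",[351,190.4],bar(v[3])),("side",[266.3,133.7],bar(v[3])),("top",[319.4,170],[v[4],.03,.077]),("side",[242.5,152.5],[v[4],.03,.064])]
def f(v): return np.concatenate([proj(P[n],W(v,q))[0]-px for n,px,q in obs(v)])
r=least_squares(f,[.55,-.1,-.12,.35,0],loss="soft_l1");v=r.x
print("pose",v[:2],"yaw",np.degrees(v[2]),"lean",np.degrees(v[3]),"knobx",v[4]);print(f(v).reshape(-1,2).round(1).tolist())
print("bar W",W(v,bar(v[3])),"flipped",W(v,[-.097,-.045,.079]),"knob W",W(v,[v[4],.03,.064]))
np.save("v.npy",v)
E
python3 fit.py
```

```text
pose [ 0.5559 -0.1065] yaw -7.793503587679014 lean 17.587081688927498 knobx 0.0034080892045188966
[[-0.3, -0.7], [0.1, -0.6], [-0.7, 0.0], [0.1, 1.0], [-0.0, -1.0], [0.8, -1.5], [-0.8, 0.5], [-0.8, -0.4], [0.4, -1.0], [2.6, 0.4]]
bar W [ 0.5088 -0.1455  0.0924] flipped [ 0.4537 -0.138   0.079 ] knob W [ 0.5633 -0.0773  0.064 ]
```

```bash
cat > go.py <<'E'
import sys
from h import *
np.set_printoptions(precision=2,suppress=True)
v=np.load("v.npy")
def go(q):
    s=env.observe();c,n=np.cos(v[2]),np.sin(v[2])
    T=np.array([v[0]+c*q[0]-n*q[1],v[1]+n*q[0]+c*q[1],q[2]]);R=np.array(s["tool_rot"])
    Rd=np.array([[-c,-n,0],[-n,c,0],[0,0,-1.]])
    print(q,"->",T,"shift cm",100*R.T@(T-np.array(s["position"])),"turn",np.degrees(cv2.Rodrigues(R.T@Rd)[0].ravel()))
for a in sys.argv[1:]: go(eval(a))
E
python3 go.py "(0.0,-.045,.2)" "(0,-.045,.13)"
```

```text
(0.0, -0.045, 0.2) -> [ 0.55 -0.15  0.2 ] shift cm [-57.   -53.37   3.13] turn [ 0.   -0.   -9.21]
(0, -0.045, 0.13) -> [ 0.55 -0.15  0.13] shift cm [-57.   -53.37  10.13] turn [ 0.   -0.   -9.21]
```

{"fn": "move_arm", "kwargs": {
  "plan": [
    [0, 0, -4.6, -3.6, -3.3, 0, -1],
    [0, 0, -9.2, -7.2, -6.7, 0, -1],
    [0, 0, -9.2, -10.8, -10, 0, -1],
    [0, 0, -9.2, -14.4, -13.4, 0, -1],
    [0, 0, -9.2, -18, -16.8, 0, -1]
  ]
}}

```text
time_s: 1.8
position: [0.2843, 0.311, 0.2315]
tool_rot: [[-0.991, 0.135, 0.001], [0.135, 0.991, 0.0], [-0.001, 0.0, -1.0]]
ft_force: [0.7, -0.2, 0.5]
grip_width: 0.0123
gripper_force: 0.0
```

```bash
python3 go.py "(0.0,-.045,.2)"
```

```text
(0.0, -0.045, 0.2) -> [ 0.55 -0.15  0.2 ] shift cm [-32.55 -42.19   3.15] turn [0.02 0.03 0.02]
```

{"fn": "move_arm", "kwargs": {
  "plan": [
    [0, 0, 0, -3, -3.9, 0, -1],
    [0, 0, 0, -6, -7.8, 0, -1],
    [0, 0, 0, -9, -11.7, 0, -1],
    [0, 0, 0, -12, -15.6, 0, -1],
    [0, 0, 0, -15, -19.5, 0, -1]
  ]
}}

```text
time_s: 2.3
position: [0.4066, 0.0971, 0.2316]
tool_rot: [[-0.991, 0.136, 0.001], [0.136, 0.991, 0.0], [-0.001, 0.0, -1.0]]
ft_force: [1.1, 1.9, -0.0]
grip_width: 0.0001
gripper_force: 0.0
```

{"fn": "move_arm", "kwargs": {
  "plan": [
    [0, 0, 0, -3, -3.9, 0, -1],
    [0, 0, 0, -6, -7.8, 0, -1],
    [0, 0, 0, -9, -11.7, 0, -1],
    [0, 0, 0, -12, -15.6, 0, -1],
    [0, 0, 0, -15, -19.5, 0, -1]
  ]
}}

```text
time_s: 2.8
position: [0.5288, -0.1165, 0.2314]
tool_rot: [[-0.991, 0.136, 0.0], [0.136, 0.991, 0.0], [-0.0, 0.0, -1.0]]
ft_force: [1.8, 0.3, 0.8]
grip_width: -0.0
gripper_force: 0.0
```

```bash
python3 fit.py | head -1; python3 go.py "(0.0,-.045,.13)" "(0,-.045,.078)"
```

```text
pose [ 0.5559 -0.1065] yaw -7.793503587679014 lean 17.587081688927498 knobx 0.0034080892045188966
(0.0, -0.045, 0.13) -> [ 0.55 -0.15  0.13] shift cm [-2.41 -2.87 10.04] turn [-0.05  0.01 -0.28]
(0, -0.045, 0.078) -> [ 0.55 -0.15  0.08] shift cm [-2.41 -2.86 15.24] turn [-0.05  0.01 -0.28]
```

{"fn": "move_arm", "kwargs": {
  "plan": [
    [0, 0, 0, -2.4, -2.9, 2, -1],
    [0, 0, 0, -2.4, -2.9, 5, -1],
    [0, 0, 0, -2.4, -2.9, 8, -1],
    [0, 0, 0, -2.4, -2.9, 10, -1],
    [0, 0, 0, -2.4, -2.9, 10, -1]
  ]
}}

```text
time_s: 3.4
position: [0.5466, -0.1456, 0.1289]
tool_rot: [[-0.991, 0.136, -0.005], [0.136, 0.991, 0.003], [0.005, 0.002, -1.0]]
ft_force: [0.4, -0.3, 0.3]
grip_width: 0.0001
gripper_force: 0.0
```

```bash
python3 - <<'E'
from h import *
p=env.get_image("wrist");im=p["color"][:,:,::-1].copy();v=np.load("v.npy")
c,s=np.cos(v[2]),np.sin(v[2])
b=.055
for q in([-.058+b*np.sin(v[3]),-.045,.04+b*np.cos(v[3])],[v[4],.03,.077],[-.125,.06,.012],[-.125,-.06,.012],[.015,-.06,.038]):
    x=proj(p,[v[0]+c*q[0]-s*q[1],v[1]+s*q[0]+c*q[1],q[2]])[0];print(x);cv2.drawMarker(im,tuple(int(k) for k in x),(0,255,0),0,12)
for t in("wood_pawl_grip","wood_jaw_knob"):
    r=env.tip_of(t,p);print(t,r[:1] and (r[0]["pixel"],r[0]["conf"]))
cv2.imwrite("pics/w1.png",im)
E
python3 go.py "(0.0,-.045,.078)" "(-.055,-.045,.078)"
```

```text
[248.33233322 168.37105592]
[345.16051657 220.7458695 ]
[367.68060618  58.36473152]
[232.8726724   57.22659318]
[234.11150183 216.28219536]
wood_pawl_grip ([247.2, 173.8], 0.83)
wood_jaw_knob ([338.3, 214.8], 0.62)
(0.0, -0.045, 0.078) -> [ 0.55 -0.15  0.08] shift cm [-0.18 -0.43  5.47] turn [-0.04  0.11  0.  ]
(-0.055, -0.045, 0.078) -> [ 0.5  -0.14  0.08] shift cm [ 5.32 -0.43  5.46] turn [-0.04  0.11  0.  ]
```

View pics/w1.png

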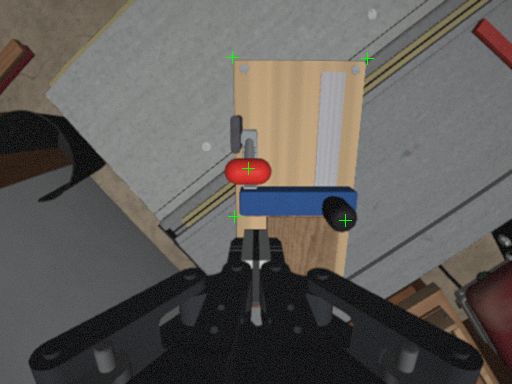

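The wrist view matches the fit: the red bar is at (248,170), the knob at (342,212), and the shut fingertips sit just on the fence side of the bar. I'll lower and push.

{"fn": "move_arm", "kwargs": {
  "plan": [
    [0, 0, 0, -0.2, -0.4, 2, -1],
    [0, 0, 0, -0.2, -0.4, 4, -1],
    [0, 0, 0, -0.2, -0.4, 5.2, -1],
    [0, 0, 0, -0.2, -0.4, 5.2, -1]
  ]
}}

```text
time_s: 3.95
position: [0.5491, -0.1505, 0.0789]
tool_rot: [[-0.991, 0.136, -0.001], [0.136, 0.991, 0.001], [0.001, 0.0, -1.0]]
ft_force: [-0.2, -0.6, -0.6]
grip_width: 0.0001
gripper_force: 0.0
```

{"fn": "move_arm", "kwargs": {
  "plan": [
    [0, 0, 0, 1, 0, 0, -1],
    [0, 0, 0, 2, 0, 0, -1],
    [0, 0, 0, 2.6, 0, 0, -1],
    [0, 0, 0, 3.2, 0, 0, -1],
    [0, 0, 0, 3.8, 0, 0, -1]
  ]
}}

```text
time_s: 4.45
position: [0.5113, -0.1455, 0.0797]
tool_rot: [[-0.991, 0.136, 0.0], [0.136, 0.991, -0.0], [-0.001, -0.0, -1.0]]
ft_force: [0.4, -0.0, 0.5]
grip_width: -0.0003
gripper_force: 0.0
```

{"fn": "move_arm", "kwargs": {
  "plan": [
    [0, 0, 0, 0.6, 0, 0, -1],
    [0, 0, 0, 1.2, 0, 0, -1],
    [0, 0, 0, 1.8, 0, 0, -1],
    [0, 0, 0, 1.8, 0, 0, -1],
    [0, 0, 0, 1.8, 0, 0, -1]
  ]
}}

```text
time_s: 4.95
position: [0.494, -0.1432, 0.0794]
tool_rot: [[-0.991, 0.136, 0.0], [0.136, 0.991, -0.0], [-0.0, -0.0, -1.0]]
ft_force: [0.5, 0.1, 0.8]
grip_width: 0.0002
gripper_force: 0.0
```

```bash
python3 - <<'E'
from h import *
a=env.get_image("top");b=env.get_image("side");w=env.get_image("wrist")
for p in(a,b,w):
    r=env.tip_of("wood_pawl_grip",p);print([(x["pixel"],x["conf"]) for x in r[:2]])
cv2.imwrite("pics/w2.png",w["color"][:,:,::-1])
E
python3 go.py "(-.06,-.045,.13)"
```

```text
[]
[([284.7, 139.3], 0.43)]
[([254.3, 176.7], 0.93)]
(-0.06, -0.045, 0.13) -> [ 0.49 -0.14  0.13] shift cm [ 0.36 -0.04 -5.07] turn [ 0.    0.   -0.01]
```

View pics/w2.png

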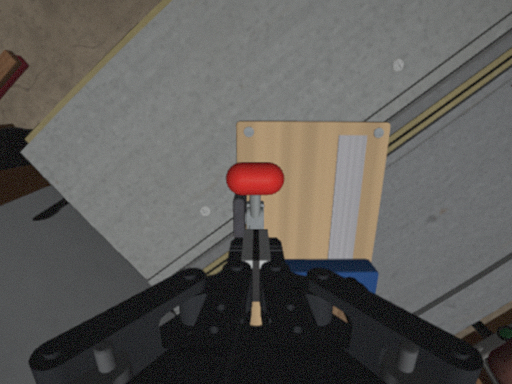

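The lever is flipped: the red bar is at (255,178), past its pivot towards the robot. Next I'll lift and go to the fence side of the knob.

{"fn": "move_arm", "kwargs": {
  "plan": [
    [0, 0, 0, -0.5, 0, -2, -1],
    [0, 0, 0, -0.5, 0, -5, -1],
    [0, 0, 0, -4, 3, -7, -1],
    [0, 0, 0, -7, 5.5, -7, -1],
    [0, 0, 0, -9.8, 7.5, -7, -1]
  ]
}}

```text
time_s: 5.75
position: [0.6027, -0.0809, 0.1502]
tool_rot: [[-0.991, 0.135, 0.002], [0.135, 0.991, -0.0], [-0.002, -0.0, -1.0]]
ft_force: [-0.9, -0.2, -0.8]
grip_width: -0.0
gripper_force: 0.0
```

```bash
python3 - <<'E'
from h import *
a=env.get_image("top");b=env.get_image("side");w=env.get_image("wrist")
for p in(a,b,w):
    for t in("wood_pawl_grip","wood_jaw_knob"):
        r=env.tip_of(t,p);print(t,[(x["pixel"],round(x["conf"],2)) for x in r[:1]])
v=np.load("v.npy");c,s=np.cos(v[2]),np.sin(v[2])
im=w["color"][:,:,::-1].copy()
for q in([-.097,-.045,.079],[v[4],.03,.077],[v[4],.03,.064]):
    x=proj(w,[v[0]+c*q[0]-s*q[1],v[1]+s*q[0]+c*q[1],q[2]])[0];print(x);cv2.drawMarker(im,tuple(int(k) for k in x),(0,255,0),0,12)
cv2.imwrite("pics/w3.png",im)
E
python3 go.py "(.042,.03,.05)"
```

```text
wood_pawl_grip []
wood_jaw_knob []
wood_pawl_grip [([285.8, 137.6], 0.5)]
wood_jaw_knob [([242.4, 154.2], 0.91)]
wood_pawl_grip [([148.5, 17.7], 0.87)]
wood_jaw_knob [([250.8, 155.9], 0.82)]
[145.79561113  14.39648504]
[252.64191649 155.45638358]
[252.80394598 152.9636362 ]
(0.042, 0.03, 0.05) -> [ 0.6  -0.08  0.05] shift cm [-0.09  0.03  9.95] turn [-0.   -0.   -0.07]
```

View pics/w3.png

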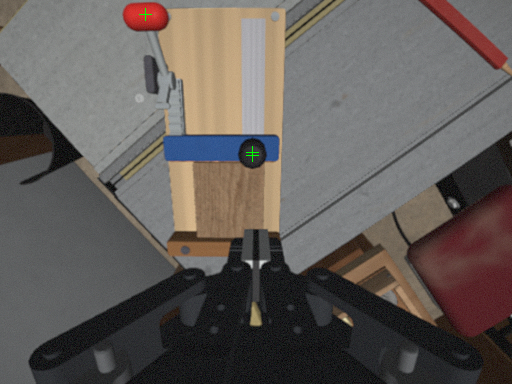

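The lever rests flipped at (146,15) and the knob is at (252,153), both where the fit predicts. I'll lower, then push the knob back.

{"fn": "move_arm", "kwargs": {
  "plan": [
    [0, 0, 0, -0.1, 0, 4, -1],
    [0, 0, 0, -0.1, 0, 7, -1],
    [0, 0, 0, -0.1, 0, 9, -1],
    [0, 0, 0, -0.1, 0, 9.9, -1],
    [0, 0, 0, -0.1, 0, 9.9, -1]
  ]
}}

```text
time_s: 6.7
position: [0.6017, -0.0825, 0.0497]
tool_rot: [[-0.991, 0.136, -0.002], [0.136, 0.991, 0.0], [0.002, 0.0, -1.0]]
ft_force: [-0.2, -0.3, -0.5]
grip_width: -0.0
gripper_force: 0.0
```

{"fn": "move_arm", "kwargs": {
  "plan": [
    [0, 0, 0, 0.7, 0, 0, -1],
    [0, 0, 0, 1.4, 0, 0, -1],
    [0, 0, 0, 2, 0, 0, -1],
    [0, 0, 0, 2.6, 0, 0, -1],
    [0, 0, 0, 3.2, 0, 0, -1]
  ]
}}

```text
time_s: 7.2
position: [0.5704, -0.078, 0.051]
tool_rot: [[-0.991, 0.136, 0.002], [0.136, 0.991, -0.001], [-0.002, -0.0, -1.0]]
ft_force: [2.0, -0.9, 1.3]
grip_width: 0.0001
gripper_force: 0.9
```

```bash
python3 - <<'E'
from h import *
w=env.get_image("wrist")
for t in("wood_pawl_grip","wood_jaw_knob"):
    r=env.tip_of(t,w);print(t,[(x["pixel"],round(x["conf"],2)) for x in r[:1]])
    if r: print(atz(w,r[0]["pixel"],.064))
E
python3 go.py "(-.031,.03,.05)"
```

```text
wood_pawl_grip [([62.6, 31.1], 0.85)]
[ 0.44981757 -0.14750641  0.064     ]
wood_jaw_knob [([254.4, 215.1], 0.86)]
[ 0.5471264  -0.07559569  0.064     ]
(-0.031, 0.03, 0.05) -> [ 0.53 -0.07  0.05] shift cm [ 4.09 -0.04  0.04] turn [ 0.01 -0.05 -0.01]
```

{"fn": "move_arm", "kwargs": {
  "plan": [
    [0, 0, 0, 0.7, 0, 0, -1],
    [0, 0, 0, 1.4, 0, 0, -1],
    [0, 0, 0, 2.1, 0, 0, -1],
    [0, 0, 0, 2.8, 0, 0, -1],
    [0, 0, 0, 3.2, 0, 0, -1]
  ]
}}

```text
time_s: 7.85
position: [0.538, -0.0734, 0.0503]
tool_rot: [[-0.991, 0.136, -0.0], [0.136, 0.991, 0.0], [0.0, 0.0, -1.0]]
ft_force: [1.9, 0.1, -0.1]
grip_width: 0.0
gripper_force: 0.9
```

{"fn": "move_arm", "kwargs": {
  "plan": [
    [0, 0, 0, 0.2, 0, 0, -1],
    [0, 0, 0, 0.4, 0, 0, -1],
    [0, 0, 0, 0.5, 0, 0, -1]
  ]
}}

```text
time_s: 8.15
position: [0.5337, -0.0729, 0.0503]
tool_rot: [[-0.991, 0.136, 0.0], [0.136, 0.991, 0.0], [-0.0, 0.0, -1.0]]
ft_force: [1.4, -0.1, 1.2]
grip_width: 0.0001
gripper_force: 0.8
```

{"fn": "move_arm", "kwargs": {
  "plan": [
    [0, 0, 0, 0.1, 0, 0, -1],
    [0, 0, 0, 0.2, 0, 0, -1]
  ]
}}

```text
time_s: 8.35
position: [0.5319, -0.0726, 0.0503]
tool_rot: [[-0.991, 0.136, 0.0], [0.136, 0.991, 0.0], [-0.0, 0.0, -1.0]]
ft_force: [2.4, -0.9, 1.1]
grip_width: -0.0002
gripper_force: 0.8
```

{"fn": "move_arm", "kwargs": {
  "plan": [
    [0, 0, 0, 0.1, 0, 0, -1],
    [0, 0, 0, 0.2, 0, 0, -1]
  ]
}}

```text
time_s: 8.55
position: [0.5298, -0.0723, 0.0503]
tool_rot: [[-0.991, 0.136, 0.0], [0.136, 0.991, 0.0], [-0.0, 0.0, -1.0]]
ft_force: [1.2, 1.1, 1.0]
grip_width: -0.0001
gripper_force: 0.8
```

{"fn": "move_arm", "kwargs": {
  "plan": [
    [0, 0, 0, 0.1, 0, 0, -1],
    [0, 0, 0, 0.2, 0, 0, -1]
  ]
}}

```text
time_s: 8.75
position: [0.5281, -0.0721, 0.0504]
tool_rot: [[-0.991, 0.136, 0.001], [0.136, 0.991, -0.0], [-0.001, -0.0, -1.0]]
ft_force: [6.4, 0.4, -0.8]
grip_width: -0.0001
gripper_force: 2.8
```

The force rose to 6 N, so the jaw is at its end stop. I'll back off, lift away and check.

{"fn": "move_arm", "kwargs": {
  "plan": [
    [0, 0, 0, -0.5, 0, 0, -1],
    [0, 0, 0, -1, 0, 0, -1],
    [0, 0, 0, -1, 0, -4, -1],
    [0, 0, 0, -1, 0, -8, -1],
    [0, 0, 0, -1.5, 0, -12, -1]
  ]
}}

```text
time_s: 9.25
position: [0.5423, -0.0739, 0.1716]
tool_rot: [[-0.991, 0.136, -0.002], [0.136, 0.991, 0.0], [0.002, 0.0, -1.0]]
ft_force: [0.3, -1.0, 0.5]
grip_width: -0.0001
gripper_force: 0.0
```

{"fn": "move_arm", "kwargs": {
  "plan": [
    [0, 0, 0, -2, 4, -2, -1],
    [0, 0, 0, -4, 8, -3, -1],
    [0, 0, 0, -4, 12, -3, -1],
    [0, 0, 0, -4, 15, -3, -1],
    [0, 0, 0, -4, 15, -3, -1]
  ]
}}

```text
time_s: 9.75
position: [0.6027, 0.0725, 0.1999]
tool_rot: [[-0.991, 0.132, -0.001], [0.132, 0.991, 0.001], [0.001, 0.001, -1.0]]
ft_force: [-0.1, 0.2, -0.6]
grip_width: -0.0001
gripper_force: 0.0
```

```bash
python3 - <<'E'
from h import *
np.set_printoptions(precision=4,suppress=True)
a=env.get_image("top");b=env.get_image("side")
for t in("wood_pawl_grip","wood_jaw_knob","wood_block","brass_bar"):
    r=[env.tip_of(t,p) for p in(a,b)]
    print(t,[(x[0]["pixel"],round(x[0]["conf"],2)) if x else None for x in r])
    if all(r): print(*tri((a,r[0][0]["pixel"]),(b,r[1][0]["pixel"])))
c=np.zeros((600,800,3),np.uint8);c[:,:450]=cv2.resize(a["color"][115:235,285:375,::-1],(450,600));c[:231,452:798]=cv2.resize(b["color"][120:190,195:300,::-1],(346,231))
c[240:580,452:792]=cv2.resize(b["color"][225:325,205:330,::-1],(340,340))
cv2.imwrite("pics/end.png",c)
E
```

```text
wood_pawl_grip [([347.7, 213.7], 0.5), ([285.0, 139.6], 0.43)]
[ 0.4516 -0.1421  0.0758] [0.004199328846060366, 0.004199328846060309]
wood_jaw_knob [([316.4, 192.8], 0.64), ([262.9, 155.1], 0.67)]
[ 0.5074 -0.0697  0.0664] [0.0007409408891287849, 0.0007409408891285609]
wood_block [([331.9, 153.4], 0.84), ([232.9, 159.4], 0.6)]
[ 0.6142 -0.1215 -0.0013] [0.0024400005518678447, 0.002440000551867958]
brass_bar [([157.6, 190.7], 0.7), ([236.4, 279.7], 0.57)]
[0.5218 0.3345 0.0063] [0.003930440624003435, 0.003930440624003435]
```

View pics/end.png

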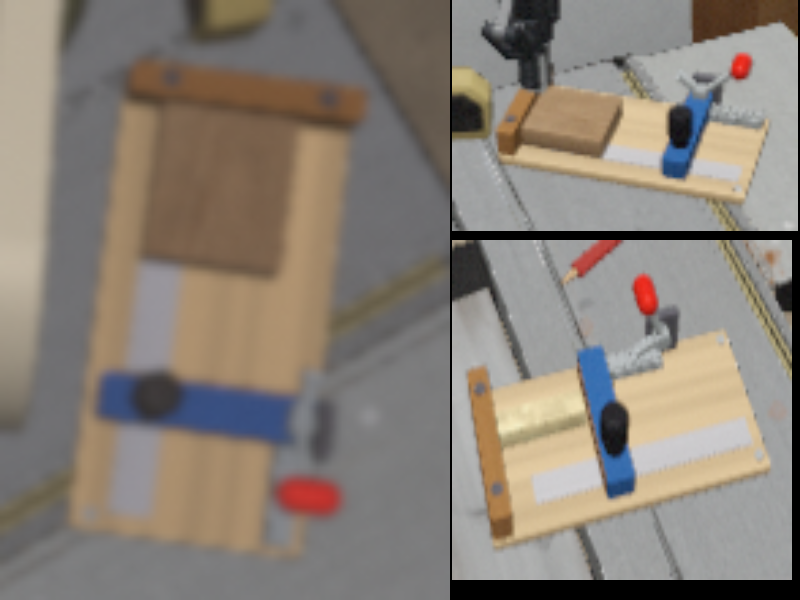

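The end picture shows the jaw fully back, with the knob at crop (157,395), and the lever still tipped back at (308,497). The block is in its old spot at (220,190), and the brass clamp is untouched and shut.

```bash
python3 -c "
from rig import env
print(env.close_job())"
```

```text
the job is handed in; nothing more can be done
None
```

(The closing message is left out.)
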